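Rack the finished leaded panel

TASK

The rectangular leaded-glass panel on the two-hook stand is ready to be put away. Lift it clear of both hooks without straining its wire loops, then lower it gently, loops up, right down to the floor of its own slot in the wooden rack: the empty slot with the paper ticket at its end. Leave the other panels and the things on the bench where they are.

Things in the scene. Friction and masses are not known exactly. Their poses are not given: they have to be found in the camera images.
- panel: The panel to move: upright rectangle of clear bevelled glass in dull lead with a green centre, 110 mm wide (its y), 130 mm tall (its z), 10 mm thick (its x), about 0.36 kg. Origin: middle of its bottom edge. The lead frame all round is 12 mm broad, 10 mm thick; the glass in it 5 mm thick. It hangs freely on both hooks, over the stand's origin to within 8 mm along the stand's x
- panel_top (a point): Middle of the panel's top edge, 130 mm above its origin; a good place to pinch from above, across the 10 mm thickness. To either side, at y = -35 and +35 mm, a loop of 4 mm wire stands on the edge in the panel's plane, 28 mm high, 26 mm wide (opening 24 mm high, 18 mm wide); 44 mm of edge is free between the loops
- stand: Fixed steel stand. Origin: on the bench, under where the panel hangs. Foot plate 130 mm wide (y), 12 mm thick, from x = -25 to 115 mm. Two 5 mm rods, at y = -35 and +35 mm, rise at x = 80 mm and bend to run level towards -x, 190 mm above the bench, through the panel's loops (the loops' tops rest on them). The panel comes off towards -x, the robot's side
- stand_tips (a point): Midway between the tips of the two hooks, at x = -35 mm on the stand, 199 mm above the bench. The rods' last part, from x = -26 to -35 mm, turns up by 9 mm. So the panel must rise more than 9 mm and less than 19 mm (about 14 mm), then be drawn along the stand's -x until its loops are past the tips (50 mm or more); then it is free
- rack: Fixed wooden rack, 156 mm long (its x), 160 mm wide (y); origin: middle of its underside. Five slots along x at y = -56, -28, 0, 28, 56 mm, each 18 mm wide, 140 mm long between low end strips (24 mm above the bench); floor 10 mm above the bench; dividers 10 mm thick, round-topped, 75 mm above the bench. Three slots hold small panels; the middle one is empty but has no ticket
- slot: The ticketed, empty slot of the rack: 18 mm wide (its y), 140 mm long (its x). Origin: the middle of the slot's floor, 10 mm above the bench; its axes are the rack's. The white paper ticket (25 by 44 mm) lies on a sloping rail at the slot's +x end, about 93 mm from the origin
- square_panel: Small panel with amber glass in zinc, 92 mm wide (its x), 88 mm tall, 8 mm thick, origin at the middle of its bottom edge; stands on edge in one slot of the rack. Leave alone
- wide_panel: Small panel with clear glass in zinc, 104 mm wide (its x), 80 mm tall, 8 mm thick, origin at the middle of its bottom edge; stands on edge in one slot of the rack. Leave alone
- slim_panel: Small panel with green glass in zinc, 78 mm wide (its x), 95 mm tall, 8 mm thick, origin at the middle of its bottom edge; stands on edge in one slot of the rack. Leave alone
- flux_jar: Jar with a black cap, 50 mm across, 62 mm tall, origin under its centre, standing on the bench. Leave alone
- batten: Wooden batten lying across the bench before the robot, 220 mm long (its y), 45 mm wide, 28 mm high, origin under its centre. Leave alone
- lead_knife: Lead knife with a green handle, 200 mm long (its x), 24 mm high, lying on the bench. Leave alone
- pliers: Running pliers with black handles, 165 mm long (its x), 16 mm high, lying on the bench. Leave alone
- solder_reel: Solder reel standing on end, 60 mm across, 50 mm tall, origin under its centre. Leave alone

How it is judged:
By the outcome, as a careful person would: the job done as asked, in the order asked, and still so for the second after the job is handed in, with the robot touching nothing.
It also fails if it takes over 45 s, if anything falls off the work surface, if the arm or the gripper's body presses on something with over 40 N, if the wrist force passes 120 N, or if a joint passes its speed limit or range.

ROBOT

A 7-joint arm with a two-finger parallel gripper is mounted at the origin on the work surface. World frame = base frame: x ahead of the robot, y to its left, z up, the work surface at z = 0. Lengths are in m, angles in rad, forces in N, time in s.
With the tool pointing down it reaches from about 0.4 to 0.85 m from the base axis. Payload 10.4 kg.
Tool frame: the origin (TCP) lies midway between the tips of the shut fingers; the grasp point (between the pads) lies r.grip_point_offset behind it (r.grip_point_offset is the distance from the TCP to the grasp point, in m); z points along the fingers, y is the line along which they close (so a half turn about z gives the same grasp; the last joint's range is limited). The gripper opens to 87 mm and grips with 3 to 60 N. Pads are 19 mm wide; open, the fingers measure 117 mm over their backs; the gripper's body (75 mm by 190 mm) begins 51 mm behind the grasp point.
Start: joints at [1.319, 0.332, -0.065, 1.46, 0.022, 1.35, -0.088], TCP at [0.142, -0.609, 0.223] pointing down, gripper open.
Joint ranges: [-2.6, 2.6], [-0.5, 2.12], [-1.47, 1.34], [0.16, 2.42], [-1.27, 4.41], [0.06, 2.06], [-2.6, 2.6]. Speed limits (rad/s): [2.22, 2.22, 2.79, 2.79, 3.14, 3.14, 3.14].

INTERFACE

Orientations are given as a unit quaternion [x, y, z, w].
In Python, from bench import r gives the robot as it stands.
- The arm moves only by the tool play_rows, never from a script. Its arguments are lists of equal length, an entry for each row: "claw": the closure, from 0 (fully open) to 1 (shut); "delta_pos": the shift along the tool's x, y, z scaled (see below), a list of three; "delta_rot": the turn, a rotation vector about the tool's x, y, z scaled (see below), a list of three. A call has 1 to 8 rows; each row shifts and turns the commanded pose from where the row before left it, along the tool's axes as they then stand; what a row does not reach is not made up. The controller multiplies each number of a shift by 200 mm and each number of a turn by pi rad. A row lasts 1/10 s, in which the tool goes at most 50 mm and 8.59 degrees, less where a joint would pass 70% of its speed; a pose out of reach is approached as far as the arm can. A call with a number of a shift or a turn outside -1 to 1 is refused whole. A call with a gripper value outside its range is refused whole. The fingers move at their own pace and stop on an object; "squeeze" is the grip in N (left out, the last holds). Time passes only in rows, so rows that do not move let the fingers close. It gives the time, the measured TCP pose, the force, the opening and the grip force at its end, in the units of the state.
- r.read_state(): the state, without advancing time (a new reading comes with each control period).
- r.camera(name): name is "side" or "top" or "wrist"; returns a dict with "pixels" (384x512x3 uint8, red, green, blue), "camera_matrix" (3x3 intrinsics, pixels), "D" ([k1, k2, p1, p2, k3] as OpenCV has them; the pictures are not rectified), "cam_to_world" (4x4, takes a point from camera to world coordinates); the wrist camera has in their place "hand_eye" (4x4, takes a point from camera to tool coordinates, whose origin is the TCP and whose axes are the flange's). Camera axes: x right, y up, looking along -z (the intrinsics and any distortion apply to the point x, -y, -z); pixel columns grow to the right and rows downward; lengths in m; the calibration is good to about 2 mm. A picture is of the moment at which its call begins: read the wrist's pose just before it. There is no depth.
- r.close_job(): hands the job in; it is judged then, once.
The state is a dict: "time": time; "joint_positions": joint angles; "joint_vel": joint speeds; "joint_torque": joint torques, N m; "ee_pos": TCP position; "eef_rot": TCP orientation; "ft_force": force on the tool from outside, world axes, zero at the start; "torque": the same for the moment, N m; "width": finger opening in m; "grip_force": force on a finger pad.
Only numpy, scipy, OpenCV 4.12 (cv2) and the standard library are available. Lean on these libraries where they do the work, as an engineer would, in place of code of your own. Each camera call takes 0.05 s, during which the arm holds its last target. There are 200 camera calls.

## Working session

There is one attempt and no reset: what is moved stays moved. The work goes in short steps, Python scripts to look and compute and a tool call to move; the robot and the scene stay as the last step left them, time stands still between calls to the robot, and variables do not carry over. Pictures are saved under pics/ and viewed, at most 10 in all, crops included, and the job is handed in when it is done.

Besides the shell and the picture viewer there is one more tool, called after ">>>" in YAML: its name, and indented under it one key for each argument. play_rows: Moves the arm, as the interface text tells. Shifts and turns lie within -1 to 1; 1 stands for 200 mm of shift or pi rad of turn. Its arguments: {"type":"object","properties":{"claw":{"type":"array"},"delta_pos":{"type":"array"},"delta_rot":{"type":"array"},"squeeze":{"type":"number"}},"required":["claw","delta_pos","delta_rot"]}

```bash
mkdir -p pics; ls
python3 - <<'E'
from bench import r
import cv2
s=r.read_state()
print({k:(v if not hasattr(v,'__len__') else [round(float(x),4) for x in v]) for k,v in s.items()}, r.grip_point_offset)
for n in ['top','side']:
    c=r.camera(n); cv2.imwrite(f'pics/{n}0.png',c['pixels'][:,:,::-1])
    print(n,c['camera_matrix'].tolist(),c['D'],c['cam_to_world'].round(4).tolist())
E
```

```text
pics
{'time': 0.0, 'joint_positions': [1.3194, 0.3329, -0.0647, 1.461, 0.0216, 1.3499, -0.0885], 'joint_vel': [0.0005, -0.0002, -0.0006, -0.0001, 0.0, 0.0, 0.0021], 'joint_torque': [0.0001, -62.3248, 0.025, -38.991, -0.0613, 0.0397, 0.0002], 'ee_pos': [0.1417, -0.6083, 0.2217], 'eef_rot': [0.9935, 0.1142, -0.0001, -0.0007], 'ft_force': [-0.7135, 0.8688, 0.3422], 'torque': [-0.0264, -0.0157, -0.0445], 'grip_force': 0.0, 'width': 0.08705111996869397} 0.0187
top [[412.5462449839782, 0.0, 253.57019111841038], [0.0, 412.5462449839782, 191.18752853220693], [0.0, 0.0, 1.0]] [-0.04945728  0.          0.          0.          0.        ] [[0.0233, 0.9929, -0.1164, 0.4254], [-0.9997, 0.0242, 0.0061, -0.0145], [0.0089, 0.1162, 0.9932, 1.3059], [0.0, 0.0, 0.0, 1.0]]
side [[370.41077418204196, 0.0, 253.42613992414454], [0.0, 370.41077418204196, 191.21464228861225], [0.0, 0.0, 1.0]] [-0.08376233  0.          0.          0.          0.        ] [[-0.7835, 0.4514, -0.4272, 0.1142], [-0.6212, -0.589, 0.5169, 0.5277], [-0.0183, 0.6703, 0.7418, 0.8786], [0.0, 0.0, 0.0, 1.0]]
```

View pics/top0.png

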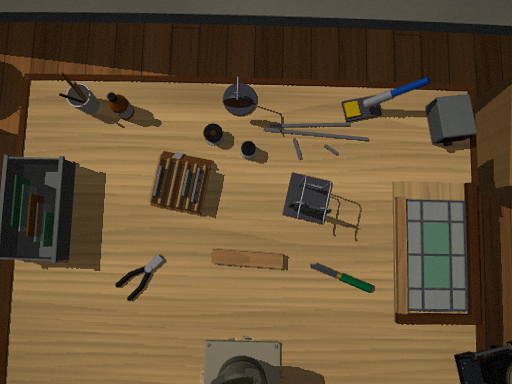

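View pics/side0.png

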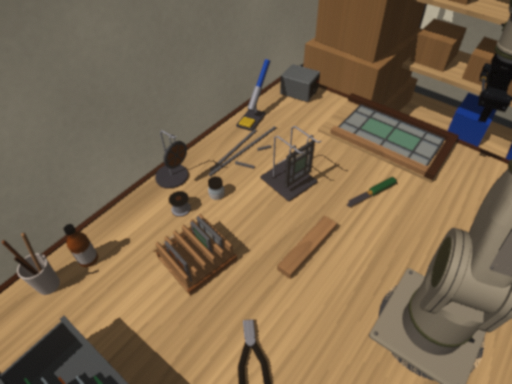

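Run:
```python
import cv2,numpy as np
t=cv2.imread('pics/top0.png');s=cv2.imread('pics/side0.png')
def c(im,u,v,w=100,h=75): return cv2.resize(im[v:v+h,u:u+w],(400,300),interpolation=cv2.INTER_CUBIC)
cv2.imwrite('pics/c1.png',np.vstack([np.hstack([c(t,130,146),c(t,265,165)]),np.hstack([c(s,148,213),c(s,245,124)])]))
```

```text
(no output)
```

View pics/c1.png

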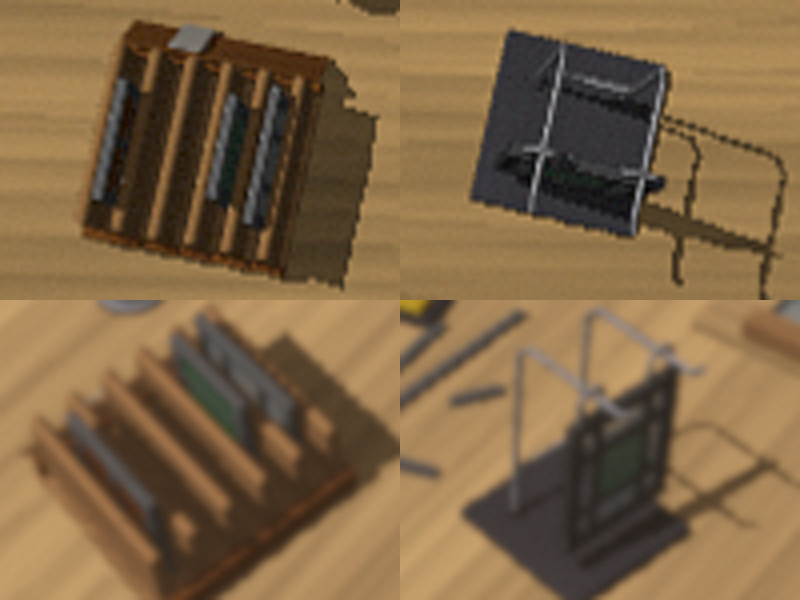

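```bash
cat > h.py <<'E'
import numpy as np,cv2
from scipy.spatial.transform import Rotation as R
from scipy.optimize import least_squares
F=np.diag([1.,-1,-1])
def project(P,K,D,T):            # T cam->world
    Pc=(np.asarray(P,float)-T[:3,3])@T[:3,:3]@F
    return cv2.projectPoints(Pc,np.zeros(3),np.zeros(3),K,D)[0][:,0]
def place(p,L):                  # p=[x,y,yaw]
    return np.asarray(L)@R.from_euler('z',p[2]).as_matrix().T+[p[0],p[1],0]
def fit(views,p0):               # views: (local pts, pixels, K,D,T)
    f=lambda p:np.concatenate([(project(place(p,L),K,D,T)-px).ravel() for L,px,K,D,T in views])
    s=least_squares(f,p0,loss='soft_l1'); return s.x,f(s.x).reshape(-1,2).round(1).tolist()
def wristT(s,c):
    T=np.eye(4);T[:3,:3]=R.from_quat(s['eef_rot']).as_matrix();T[:3,3]=s['ee_pos']; return T@c['hand_eye']
def ray(px,z,K,D,T):
    u=cv2.undistortPoints(np.array([[px]],float),K,D)[0,0]; d=T[:3,:3]@F@[u[0],u[1],1]
    return T[:3,3]+d*(z-T[2,3])/d[2]
E
python3 - <<'E'
from h import *; from bench import r
c=r.camera('top');K,D,T=c['camera_matrix'],c['D'],c['cam_to_world']
g=lambda a,u,v:[(x/4+u-.4,y/4+v-.4) for x,y in a]
st=[[.115,.065,.012],[.115,-.065,.012],[-.025,-.065,.012],[-.025,.065,.012]]
print(fit([(st,g([(110,30),(265,66),(235,237),(70,200)],265,165),K,D,T)],[.45,-.1,-.2]))
rk=[[.078,.08,.024],[.078,-.08,.024],[-.078,-.08,.024],[-.078,.08,.024]]
print(fit([(rk,g([(135,22),(325,60),(283,275),(82,237)],130,146),K,D,T)],[.45,.2,-.2]))
w=r.camera('wrist');print(w['camera_matrix'],w['D'],w['hand_eye'])
E
```

```text
(array([ 0.51608508, -0.18335231, -0.19774123]), [[-0.4, -0.2], [0.7, -0.2], [-0.5, 0.1], [0.3, 0.3]])
(array([ 0.59670893,  0.20565409, -0.18562484]), [[-1.3, 2.6], [0.5, 3.4], [0.0, -2.0], [0.3, -3.2]])
[[301.3841282    0.         255.56207101]
 [  0.         301.3841282  187.65369337]
 [  0.           0.           1.        ]] [-0.02560562  0.          0.          0.          0.        ] [[-3.16870056e-04  9.62585858e-01  2.70976689e-01  7.54866288e-02]
 [ 9.99999780e-01  4.62879989e-04 -4.74918139e-04 -1.77799443e-04]
 [-5.82579171e-04  2.70976479e-01 -9.62585793e-01 -1.63235485e-01]
 [ 0.00000000e+00  0.00000000e+00  0.00000000e+00  1.00000000e+00]]
```

>>> play_rows:
  claw: [0,0,0,0,0,0,0,0]
  delta_pos:
    - [0,0,-0.048]
    - [0,0,-0.048]
    - [0,0,-0.048]
    - [0,0,-0.048]
    - [0,0,-0.048]
    - [0,0,-0.048]
    - [0,0,-0.048]
    - [0,0,-0.048]
  delta_rot:
    - [0,0,-0.0455]
    - [0,0,-0.0455]
    - [0,0,-0.0455]
    - [0,0,-0.0455]
    - [0,0,-0.0455]
    - [0,0,-0.0455]
    - [0,0,-0.0455]
    - [0,0,-0.0455]

```text
time: 1.0
ee_pos: [0.1417, -0.6086, 0.2996]
eef_rot: [0.772, 0.636, 0.0, -0.0]
ft_force: [0.1, 0.7, -0.4]
width: 0.087
grip_force: 0.0
```

```bash
cat >> h.py <<'E'
def go(s,pos,yaw):               # shift in tool axes /200mm, tilt-fixing turn /pi; yaw = psi (tool x) in deg
    Rc=R.from_quat(s['eef_rot']); Rt=R.from_euler('z',yaw,degrees=True)*R.from_euler('x',180,degrees=True)
    print('pos',np.round(s['ee_pos'],4),'psi',(Rc*R.from_euler('x',180,degrees=True)).as_euler('zyx',degrees=True).round(2))
    print('shift total',(Rc.inv().apply(np.array(pos)-s['ee_pos'])/.2).round(4),'turn total',((Rc.inv()*Rt).as_rotvec()/np.pi).round(4))
E
python3 -c "
from h import *;from bench import r
s=r.read_state();go(s,[.516,-.183,.30],78.7);print(s['time'],s['joint_positions'])"
```

```text
pos [ 0.1417 -0.6086  0.2996] psi [7.896e+01 0.000e+00 2.000e-02]
shift total [ 2.4471e+00  1.4294e+00 -1.7000e-03] turn total [-0.     -0.0001  0.0015]
1.0 [ 1.42815123  0.31527185 -0.20948651  1.32690992  0.06464574  1.5062793
  1.03186456]
```

>>> play_rows:
  claw: [0,0,0,0,0,0,0,0]
  delta_pos:
    - [0.175,0.102,0]
    - [0.175,0.102,0]
    - [0.175,0.102,0]
    - [0.175,0.102,0]
    - [0.175,0.102,0]
    - [0.175,0.102,0]
    - [0.175,0.102,0]
    - [0.175,0.102,0]
  delta_rot:
    - [0,0,0]
    - [0,0,0]
    - [0,0,0]
    - [0,0,0]
    - [0,0,0]
    - [0,0,0]
    - [0,0,0]
    - [0,0,0]

```text
time: 1.8
ee_pos: [0.3578, -0.365, 0.2994]
eef_rot: [0.774, 0.634, -0.0, 0.0]
ft_force: [0.7, -1.3, 0.7]
width: 0.0869
grip_force: 0.0
```

>>> play_rows:
  claw: [0,0,0,0,0,0,0]
  delta_pos:
    - [0.175,0.102,0]
    - [0.175,0.102,0]
    - [0.175,0.102,0]
    - [0.175,0.102,0]
    - [0.175,0.102,0]
    - [0.1,0.06,0]
    - [0,0,0]
  delta_rot:
    - [0,0,0]
    - [0,0,0]
    - [0,0,0]
    - [0,0,0]
    - [0,0,0]
    - [0,0,0]
    - [0,0,0]

```text
time: 2.5
ee_pos: [0.509, -0.1939, 0.2991]
eef_rot: [0.772, 0.636, 0.001, -0.0]
ft_force: [-0.7, 0.4, 0.7]
width: 0.0874
grip_force: 0.0
```

```bash
python3 -c "
from h import *;from bench import r
s=r.read_state();go(s,[.516,-.183,.30],78.7);print(s['time'],s['joint_positions'])
c=r.camera('wrist');cv2.imwrite('pics/w1.png',cv2.resize(c['pixels'][:,:,::-1],(768,576),interpolation=cv2.INTER_CUBIC))
np.savez('w1.npz',T=wristT(s,c))"
```

```text
pos [ 0.509  -0.1939  0.2991] psi [ 7.897e+01 -3.000e-02  9.000e-02]
shift total [ 0.0601  0.024  -0.0042] turn total [ 0.0001 -0.0005  0.0015]
2.5 [ 0.83814055  0.17521194 -0.63219571  1.52445734  0.10199282  1.47563313
  0.01107011]
```

View pics/w1.png

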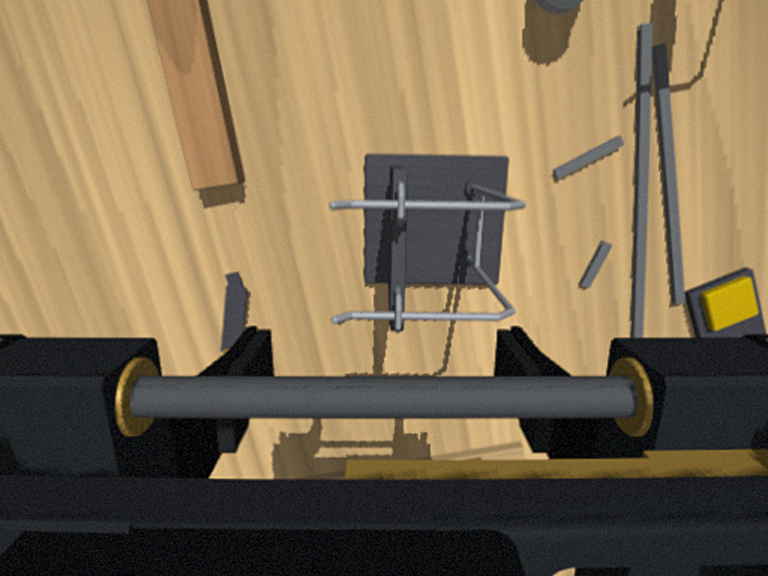

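Run:
```python
from h import *; from bench import r
c=r.camera('wrist');K,D=c['camera_matrix'],c['D'];T=np.load('w1.npz')['T']
q=lambda a:[((x+.5)/1.5-.5,(y+.5)/1.5-.5) for x,y in a]
pl=[[-.025,.065,.012],[.115,.065,.012],[-.025,-.065,.012],[.115,-.065,.012]]
hk=[[-.035,.035,.199],[-.035,-.035,.199],[.08,.035,.19],[.08,-.035,.19]]
A=q([(365,154),(509,156),(365,286),(500,286)]);B=q([(332,205),(335,320),(522,205),(512,313)])
for v in ([(pl,A,K,D,T)],[(hk,B,K,D,T)],[(pl,A,K,D,T),(hk,B,K,D,T)]):
    p,e=fit(v,[.516,-.183,-.2]);print(p.round(4),np.degrees(p[2]).round(2),e)
M=R.from_euler('z',-p[2]).as_matrix()
for px,z in [((401.5,200),.193),((397.5,317),.193),((398,168),.168),((397,331),.168)]:
    w=ray(q([px])[0],z,K,D,T);print(px,w.round(4),(M@(w-[p[0],p[1],0])).round(4))
```

```text
[ 0.5183 -0.186  -0.1989] -11.39 [[-0.4, 0.7], [0.5, 0.1], [0.1, -0.7], [-0.2, -0.2]]
[ 0.5162 -0.1836 -0.194 ] -11.12 [[-1.3, 0.4], [-1.0, -0.5], [1.1, -0.5], [1.6, 1.0]]
[ 0.5171 -0.1842 -0.1988] -11.39 [[-1.5, -0.4], [-0.5, -0.9], [-0.9, -1.6], [-1.1, -1.1], [-0.0, 0.7], [-0.1, -0.2], [2.3, 0.5], [2.4, 1.8]]
(401.5, 200) [ 0.5299 -0.1479  0.193 ] [0.0054 0.0381 0.193 ]
(397.5, 317) [ 0.5142 -0.2195  0.193 ] [ 0.0041 -0.0352  0.193 ]
(398, 168) [ 0.5319 -0.1303  0.168 ] [0.0039 0.0558 0.168 ]
(397, 331) [ 0.511  -0.2388  0.168 ] [ 0.0048 -0.0547  0.168 ]
```

>>> play_rows:
  claw: [0,0,0,0,0,0,0,0]
  delta_pos:
    - [0.23,0,-0.02]
    - [0.23,0,-0.02]
    - [0.23,0,-0.02]
    - [0.23,0,-0.02]
    - [0.23,0,-0.02]
    - [0.23,0,-0.02]
    - [0.23,0,-0.02]
    - [0,0,0]
  delta_rot:
    - [0,0,0]
    - [0,0,0]
    - [0,0,0]
    - [0,0,0]
    - [0,0,0]
    - [0,0,0]
    - [0,0,0]
    - [0,0,0]

```text
time: 3.4
ee_pos: [0.5699, 0.1238, 0.3276]
eef_rot: [0.771, 0.636, 0.001, -0.001]
ft_force: [0.2, 0.8, 0.3]
width: 0.0866
grip_force: 0.0
```

```bash
python3 -c "
from h import *;from bench import r
s=r.read_state();go(s,[.5217,-.1842,.23],78.7);print(s['time'],s['joint_positions'])
c=r.camera('wrist');cv2.imwrite('pics/w2.png',cv2.resize(c['pixels'][:,:,::-1],(768,576),interpolation=cv2.INTER_CUBIC))
np.savez('w2.npz',T=wristT(s,c))"
```

```text
pos [0.5699 0.1238 0.3276] psi [79.05  0.    0.15]
shift total [-1.559   0.0561  0.4841] turn total [-0.0002 -0.0008  0.0019]
3.4 [ 0.36184522  0.30446476 -0.83176074  1.36530382  0.22110122  1.56668086
 -0.63828259]
```

View pics/w2.png

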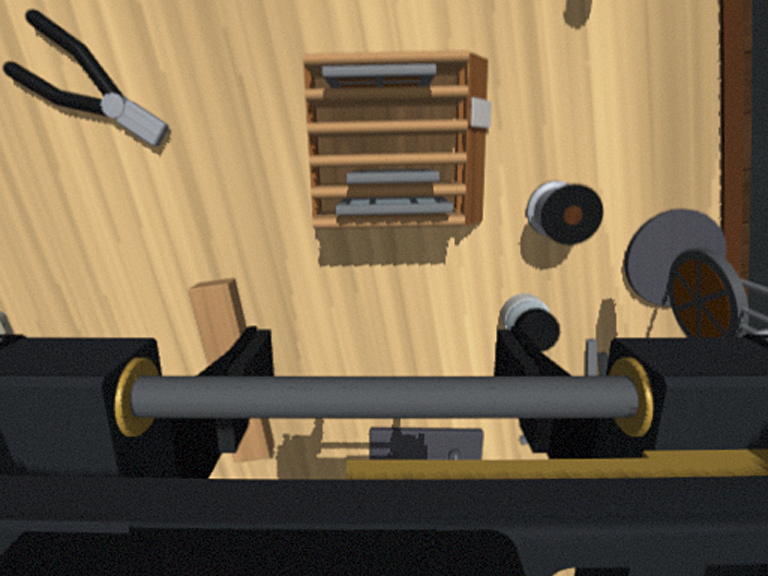

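Run:
```python
from h import *; from bench import r
c=r.camera('wrist');K,D=c['camera_matrix'],c['D'];T=np.load('w2.npz')['T']
q=lambda a:np.array([((x+.5)/1.5-.5,(y+.5)/1.5-.5) for x,y in a])
ys=[.07,.042,.014,-.014,-.042,-.07]
l=[(306,58),(307,93),(309,128),(310,161),(312,190),(314,221)]
rr=[(468,58),(468,91),(468,125),(467,158),(466,188),(466,220)]
px=q(l+rr)
def f(p):
    L=[[-p[3],y,.073] for y in ys]+[[p[3],y,.073] for y in ys]
    return (project(place(p,L),K,D,T)-px).ravel()
s=least_squares(f,[.6,.2,-.2,.075],loss='soft_l1',x_scale=[.01,.01,.01,.01]);p=s.x
print(p.round(4),np.degrees(p[2]),f(p).reshape(-1,2).round(1).tolist())
M=R.from_euler('z',-p[2]).as_matrix()
print('slot',place(p,[[0,.028,.01]]))
w=ray(q([(481,113)])[0],.03,K,D,T);print('ticket local',(M@(w-[p[0],p[1],0])).round(4))
```

```text
[ 0.5916  0.2069 -0.177   0.0698] -10.142725283835091 [[-0.5, 0.1], [0.0, 0.2], [-0.1, -0.5], [0.4, -0.6], [0.2, 1.2], [0.0, 0.9], [1.2, -1.6], [0.5, -0.1], [-0.2, -0.1], [-0.2, -0.2], [-0.2, 1.0], [-0.9, 0.2]]
slot [[0.59657663 0.23443912 0.01      ]]
ticket local [0.09   0.0273 0.03  ]
```

>>> play_rows:
  claw: [0,0,0,0,0,0,0,0]
  delta_pos:
    - [-0.223,0.008,0]
    - [-0.223,0.008,0]
    - [-0.223,0.008,0.05]
    - [-0.223,0.008,0.1]
    - [-0.223,0.008,0.1]
    - [-0.223,0.008,0.1]
    - [-0.223,0.008,0.1]
    - [0,0,0.03]
  delta_rot:
    - [0,0,0.002]
    - [0,0,0]
    - [0,0,0]
    - [0,0,0]
    - [0,0,0]
    - [0,0,0]
    - [0,0,0]
    - [0,0,0]

```text
time: 4.3
ee_pos: [0.5139, -0.2002, 0.2286]
eef_rot: [0.78, 0.626, -0.002, -0.001]
ft_force: [-0.7, 0.3, 0.4]
width: 0.087
grip_force: 0.0
```

>>> play_rows:
  claw: [0.3,0.3,0.3]
  delta_pos:
    - [0,0,0]
    - [0,0,0]
    - [0,0,0]
  delta_rot:
    - [0,0,0]
    - [0,0,0]
    - [0,0,0]

```text
time: 4.6
ee_pos: [0.5188, -0.1895, 0.2323]
eef_rot: [0.775, 0.631, 0.0, 0.001]
ft_force: [0.2, -0.4, -0.3]
width: 0.0704
grip_force: 0.0
```

```bash
python3 -c "
from h import *;from bench import r
s=r.read_state();go(s,[.5217,-.1842,.1433],78.7);print(s['time'],s['joint_positions'])
c=r.camera('wrist');cv2.imwrite('pics/w3.png',cv2.resize(c['pixels'][:,:,::-1],(768,576),interpolation=cv2.INTER_CUBIC))
np.savez('w3.npz',T=wristT(s,c))"
```

```text
pos [ 0.5188 -0.1895  0.2323] psi [ 7.832e+01 -7.000e-02 -3.000e-02]
shift total [0.0291 0.0084 0.4448] turn total [ 0.0004  0.0001 -0.0021]
4.6 [ 0.83658568  0.22594457 -0.65621595  1.61512717  0.14100345  1.34718067
 -0.04238001]
```

View pics/w3.png

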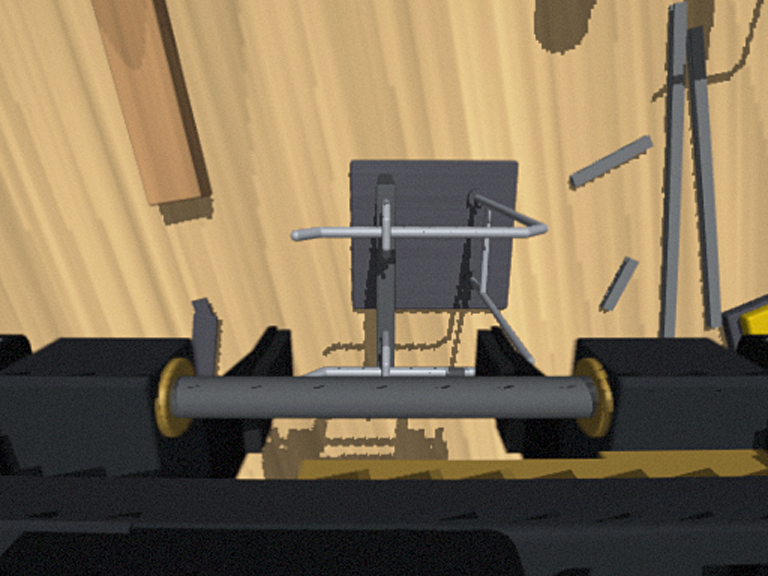

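Run:
```python
from h import *; from bench import r
c=r.camera('wrist');K,D=c['camera_matrix'],c['D'];T=np.load('w3.npz')['T'];s=r.read_state()
q=lambda a:np.array([((x+.5)/1.5-.5,(y+.5)/1.5-.5) for x,y in a])
for px,z in [((387,225),.193),((386.5,350),.193),((386,300),.168),((386,176),.168)]:
    w=ray(q([px])[0],z,K,D,T);print(w.round(4),'tool xy rel mm',(R.from_quat(s['eef_rot']).inv().apply(w-s['ee_pos'])*1000).round(1))
```

```text
[ 0.5304 -0.1467  0.193 ] tool xy rel mm [44.2  2.6 39.1]
[ 0.5179 -0.2064  0.193 ] tool xy rel mm [-16.8   2.4  39.1]
[ 0.5213 -0.1893  0.168 ] tool xy rel mm [ 0.6  2.4 64.1]
[ 0.5342 -0.1266  0.168 ] tool xy rel mm [64.6  2.3 64.1]
```

>>> play_rows:
  claw: [0.3,0.3,0.3,0.3,0.3,0.3,0.3,0.3]
  delta_pos:
    - [0.03,0.011,0]
    - [0,0,0.07]
    - [0,0,0.1]
    - [0,0,0.1]
    - [0,0,0.1]
    - [0,0,0.075]
    - [0,0,0]
    - [0,0,0]
  delta_rot:
    - [0,0,-0.001]
    - [0,0,0]
    - [0,0,0]
    - [0,0,0]
    - [0,0,0]
    - [0,0,0]
    - [0,0,0]
    - [0,0,0]

```text
time: 5.5
ee_pos: [0.522, -0.1844, 0.1425]
eef_rot: [0.775, 0.633, 0.0, -0.0]
ft_force: [0.4, 0.1, -0.3]
width: 0.0607
grip_force: 0.0
```

```bash
python3 -c "
from h import *;from bench import r
s=r.read_state();go(s,[.5217,-.1842,.1433],78.7);print(s['time'],s['joint_positions'],s['ft_force'])"
```

```text
pos [ 0.522  -0.1844  0.1425] psi [ 7.847e+01 -0.000e+00  1.000e-02]
shift total [ 0.0008 -0.0015 -0.0042] turn total [-0.     -0.     -0.0013]
5.5 [ 0.81096325  0.30290315 -0.64790614  1.72681012  0.19600794  1.17748201
 -0.09186186] [ 0.40335489  0.09902651 -0.34934785]
```

>>> play_rows:
  claw: [1,1,1,1,1,1,1,1]
  delta_pos:
    - [0,0,0]
    - [0,0,0]
    - [0,0,0]
    - [0,0,0]
    - [0,0,0]
    - [0,0,0]
    - [0,0,0]
    - [0,0,0]
  delta_rot:
    - [0,0,0]
    - [0,0,0]
    - [0,0,0]
    - [0,0,0]
    - [0,0,0]
    - [0,0,0]
    - [0,0,0]
    - [0,0,0]
  squeeze: 20

```text
time: 6.3
ee_pos: [0.5216, -0.1846, 0.1423]
eef_rot: [0.775, 0.632, -0.0, -0.0]
ft_force: [-3.0, 0.5, 1.0]
width: 0.0101
grip_force: 20.1
```

>>> play_rows:
  claw: [1,1,1,1,1,1,1,1]
  delta_pos:
    - [0,0,-0.01]
    - [0,0,-0.01]
    - [0,0,-0.01]
    - [0,0,-0.01]
    - [0,0,-0.01]
    - [0,0,-0.01]
    - [0,0,-0.01]
    - [0,0,0]
  delta_rot:
    - [0,0,0]
    - [0,0,0]
    - [0,0,0]
    - [0,0,0]
    - [0,0,0]
    - [0,0,0]
    - [0,0,0]
    - [0,0,0]

```text
time: 7.1
ee_pos: [0.522, -0.1846, 0.1567]
eef_rot: [0.775, 0.632, 0.0, 0.0]
ft_force: [0.3, -0.2, -3.7]
width: 0.01
grip_force: 20.0
```

```bash
python3 -c "
from h import *;from bench import r
s=r.read_state();go(s,[.5216,-.1846,.1563],78.6);print(s['time'],s['ft_force'],s['torque'])
c=r.camera('side');
a=cv2.resize(c['pixels'][120:210,240:340,::-1],(600,540),interpolation=cv2.INTER_CUBIC);cv2.imwrite('pics/s2.png',a)"
```

```text
pos [ 0.522  -0.1846  0.1567] psi [ 7.845e+01 -3.000e-02 -2.000e-02]
shift total [-0.0002 -0.0019  0.0019] turn total [ 0.0002  0.0001 -0.0008]
7.1 [ 0.26836777 -0.24412102 -3.72561969] [ 0.02130108 -0.07290172 -0.0265794 ]
```

View pics/s2.png

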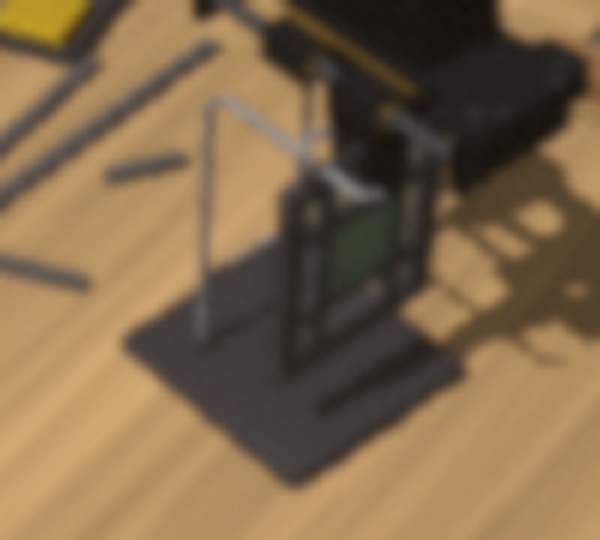

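>>> play_rows:
  claw: [1,1,1,1,1,1,1,1]
  delta_pos:
    - [0,-0.02,0]
    - [0,-0.03,0]
    - [0,-0.04,0]
    - [0,-0.04,0]
    - [0,-0.04,0]
    - [0,-0.02,0]
    - [0,0,0]
    - [0,0,0]
  delta_rot:
    - [0,0,0]
    - [0,0,0]
    - [0,0,0]
    - [0,0,0]
    - [0,0,0]
    - [0,0,0]
    - [0,0,0]
    - [0,0,0]

```text
time: 7.95
ee_pos: [0.4847, -0.1771, 0.1565]
eef_rot: [0.775, 0.632, 0.0, 0.0]
ft_force: [0.5, 0.3, -4.6]
width: 0.01
grip_force: 20.0
```

>>> play_rows:
  claw: [1,1,1,1,1,1,1,1]
  delta_pos:
    - [0,-0.03,0]
    - [0,-0.04,0]
    - [0,-0.05,0]
    - [0,-0.06,0]
    - [0,-0.06,0]
    - [0,-0.05,0]
    - [0,-0.02,0]
    - [0,0,0]
  delta_rot:
    - [0,0,0]
    - [0,0,0]
    - [0,0,0]
    - [0,0,0]
    - [0,0,0]
    - [0,0,0]
    - [0,0,0]
    - [0,0,0]

```text
time: 8.75
ee_pos: [0.4234, -0.1647, 0.1566]
eef_rot: [0.775, 0.632, -0.0, 0.0]
ft_force: [0.6, -0.2, -4.6]
width: 0.0098
grip_force: 20.0
```

```bash
python3 -c "
from h import *;from bench import r
s=r.read_state();go(s,[.47,.0,.29],79.86);go(s,[.5966,.2344,.29],169.86);print(s['time'],s['joint_positions'])"
```

```text
pos [ 0.4234 -0.1647  0.1566] psi [ 7.843e+01 -1.000e-02 -5.000e-02]
shift total [ 0.853   0.0634 -0.6679] turn total [ 0.0001  0.0003 -0.008 ]
pos [ 0.4234 -0.1647  0.1566] psi [ 7.843e+01 -1.000e-02 -5.000e-02]
shift total [ 2.1282  0.4485 -0.6688] turn total [-1.00e-04  3.00e-04 -5.08e-01]
8.75 [ 0.92540404  0.04622937 -0.66177597  1.94868199  0.03195548  1.15612633
  0.04930635]
```

>>> play_rows:
  claw: [1,1,1,1,1,1,1,1]
  delta_pos:
    - [0,0,-0.05]
    - [0,0,-0.1]
    - [0.05,0,-0.12]
    - [0.12,0.01,-0.12]
    - [0.17,0.01,-0.12]
    - [0.17,0.01,-0.1]
    - [0.17,0.02,-0.06]
    - [0.17,0.01,0]
  delta_rot:
    - [0,0,0]
    - [0,0,0]
    - [0,0,0]
    - [0,0,0]
    - [0,0,0]
    - [0,0,0]
    - [0,0,0]
    - [0,0,0]

```text
time: 9.55
ee_pos: [0.4712, 0.0012, 0.2931]
eef_rot: [0.775, 0.632, 0.001, 0.001]
ft_force: [1.2, -0.3, -4.2]
width: 0.0097
grip_force: 20.0
```

>>> play_rows:
  claw: [1,1,1,1,1,1,1,1]
  delta_pos:
    - [0,0,0]
    - [0,0,0]
    - [0,0,0]
    - [0,0,0]
    - [0,0,0]
    - [0,0,0]
    - [0,0,0]
    - [0,0,0]
  delta_rot:
    - [0,0,-0.03]
    - [0,0,-0.04]
    - [0,0,-0.04]
    - [0,0,-0.04]
    - [0,0,-0.04]
    - [0,0,-0.04]
    - [0,0,-0.04]
    - [0,0,-0.04]

```text
time: 10.35
ee_pos: [0.47, -0.0002, 0.2911]
eef_rot: [0.386, 0.922, 0.0, 0.0]
ft_force: [0.0, 0.0, -4.4]
width: 0.0098
grip_force: 20.0
```

>>> play_rows:
  claw: [1,1,1,1,1,1,1]
  delta_pos:
    - [0,0,0]
    - [0,0,0]
    - [0,0,0]
    - [0,0,0]
    - [0,0,0]
    - [0,0,0]
    - [0,0,0]
  delta_rot:
    - [0,0,-0.04]
    - [0,0,-0.04]
    - [0,0,-0.04]
    - [0,0,-0.04]
    - [0,0,-0.04]
    - [0,0,0]
    - [0,0,0]

```text
time: 11.05
ee_pos: [0.4699, -0.0003, 0.2908]
eef_rot: [0.087, 0.996, 0.0, 0.0]
ft_force: [0.5, -0.4, -4.4]
width: 0.0094
grip_force: 20.0
```

```bash
python3 -c "
from h import *;from bench import r
s=r.read_state();go(s,[.5966,.2344,.29],169.86);print(s['time'],s['joint_positions'],s['ft_force'])"
```

```text
pos [ 4.699e-01 -3.000e-04  2.908e-01] psi [ 1.7005e+02 -3.0000e-02  1.0000e-02]
shift total [-0.4212  1.2652  0.0045] turn total [0.0001 0.0002 0.0011]
11.05 [ 0.75937442 -0.00450402 -0.837877    1.70517126 -0.00346719  1.43888515
  1.31910249] [ 0.54163136 -0.44323116 -4.43659202]
```

>>> play_rows:
  claw: [1,1,1,1,1,1,1,1]
  delta_pos:
    - [-0.05,0.15,0]
    - [-0.07,0.21,0]
    - [-0.07,0.21,0]
    - [-0.07,0.21,0]
    - [-0.07,0.21,0]
    - [-0.06,0.18,0]
    - [-0.03,0.095,0]
    - [0,0,0]
  delta_rot:
    - [0,0,0.001]
    - [0,0,0]
    - [0,0,0]
    - [0,0,0]
    - [0,0,0]
    - [0,0,0]
    - [0,0,0]
    - [0,0,0]

```text
time: 11.85
ee_pos: [0.5959, 0.2379, 0.2893]
eef_rot: [0.086, 0.996, 0.001, -0.001]
ft_force: [-1.6, -1.2, -4.6]
width: 0.0098
grip_force: 20.0
```

>>> play_rows:
  claw: [1,1]
  delta_pos:
    - [0,0,0]
    - [0,0,0]
  delta_rot:
    - [0,0,0]
    - [0,0,0]

```text
time: 12.05
ee_pos: [0.5962, 0.2333, 0.2904]
eef_rot: [0.088, 0.996, -0.0, 0.0]
ft_force: [0.5, -0.6, -4.8]
width: 0.0099
grip_force: 20.0
```

```bash
python3 -c "
from h import *;from bench import r
s=r.read_state();go(s,[.5966,.2344,.29],169.86);print(s['time'],s['joint_positions'],s['ft_force'])
c=r.camera('wrist');cv2.imwrite('pics/w4.png',cv2.resize(c['pixels'][:,:,::-1],(768,576),interpolation=cv2.INTER_CUBIC))
np.savez('w4.npz',T=wristT(s,c))"
```

```text
pos [0.5962 0.2333 0.2904] psi [ 1.6991e+02 -0.0000e+00 -4.0000e-02]
shift total [-0.0012  0.006   0.0018] turn total [-0.0002  0.0001  0.0003]
12.05 [ 0.18518747  0.48981757 -0.93096468  1.26912062  0.38755792  1.56517187
  0.70722788] [ 0.54766217 -0.58871663 -4.8399103 ]
```

View pics/w4.png

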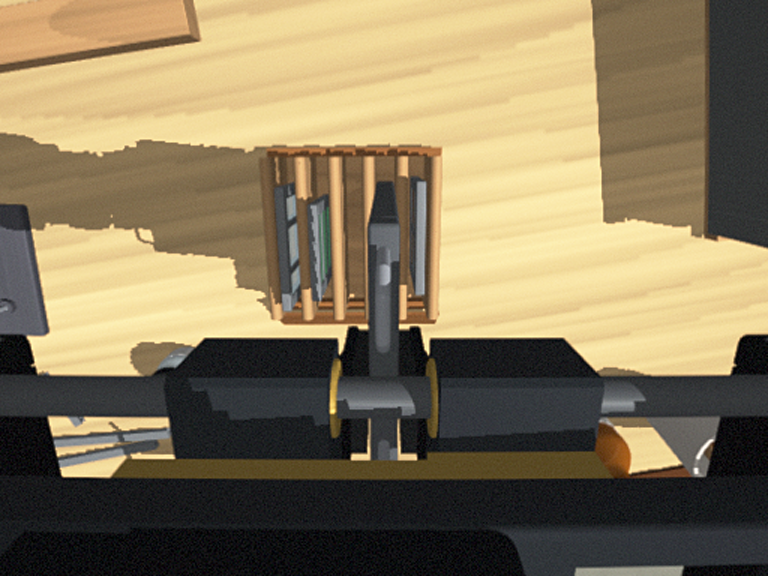

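Run:
```python
from h import *; from bench import r
c=r.camera('wrist');K,D=c['camera_matrix'],c['D'];T=np.load('w4.npz')['T']
im=c['pixels']
q=lambda a:np.array([((x+.5)/1.5-.5,(y+.5)/1.5-.5) for x,y in a])
L=[[-.07,y,.073] for y in(-.07,-.042,-.014,.014,.042,.07)]+[[.07,y,.073] for y in(-.07,-.042,-.014,.07)]
px=q([(267.5,157),(302,157),(336,157),(369,157),(402.5,157),(436,155),(277,319),(308,319),(339,319),(433,318)])
for m in (.073,.077):
    for l in L:l[2]=m
    p,e=fit([(L,px,K,D,T)],[.59,.207,-.177]);print(p.round(4),np.degrees(p[2]).round(2),e,place(p,[[0,.028,.01]]).round(4))
big=cv2.resize(im[95:225,165:305,::-1],(784,728)[:2],interpolation=cv2.INTER_CUBIC)
cv2.imwrite('pics/w4c.png',cv2.resize(im[95:200,170:300,::-1],(728,588),interpolation=cv2.INTER_CUBIC))
```

```text
[ 0.5906  0.2085 -0.1751] -10.03 [[-1.0, 0.1], [-1.1, -0.0], [-0.9, -0.1], [0.1, -0.2], [0.7, -0.2], [1.3, 1.1], [0.1, -0.2], [0.2, -0.2], [0.3, -0.2], [0.1, 0.4]] [[0.5955 0.2361 0.01  ]]
[ 0.5902  0.209  -0.1751] -10.03 [[-1.5, -0.3], [-1.4, -0.4], [-0.9, -0.5], [0.3, -0.6], [1.1, -0.6], [2.0, 0.7], [-0.3, 0.5], [-0.1, 0.5], [0.3, 0.5], [0.7, 1.1]] [[0.5951 0.2365 0.01  ]]
```

View pics/w4c.png

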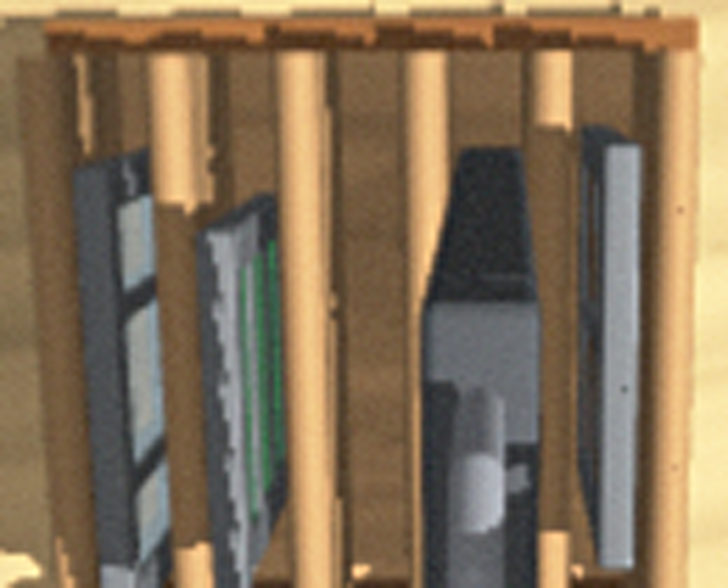

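>>> play_rows:
  claw: [1,1,1,1,1,1,1,1]
  delta_pos:
    - [0.005,0.0085,0]
    - [0,0,0.06]
    - [0,0,0.1]
    - [0,0,0.12]
    - [0,0,0.12]
    - [0,0,0.08]
    - [0,0,0.02]
    - [0,0,0]
  delta_rot:
    - [0,0,0]
    - [0,0,0]
    - [0,0,0]
    - [0,0,0]
    - [0,0,0]
    - [0,0,0]
    - [0,0,0]
    - [0,0,0]

```text
time: 12.95
ee_pos: [0.5951, 0.236, 0.1901]
eef_rot: [0.087, 0.996, -0.0, -0.0]
ft_force: [0.2, -0.3, -4.2]
width: 0.0097
grip_force: 20.0
```

```bash
python3 -c "
from h import *;from bench import r
s=r.read_state();go(s,[.5966,.2352,.114],169.9);print(s['time'],s['joint_positions'],s['ft_force'])
c=r.camera('wrist')['pixels'];d=r.camera('side')['pixels']
a=cv2.resize(c[60:210,160:310,::-1],(400,400),interpolation=cv2.INTER_CUBIC)
b=cv2.resize(d[190:300,140:250,::-1],(400,400),interpolation=cv2.INTER_CUBIC)
cv2.imwrite('pics/w5.png',np.hstack([a,b]))"
```

```text
pos [0.5951 0.236  0.1901] psi [ 1.7006e+02  3.0000e-02 -1.0000e-02]
shift total [-0.0081 -0.0026  0.3803] turn total [-0.0001 -0.0002  0.0009]
12.95 [ 0.19434344  0.54016838 -0.91100619  1.42422841  0.4262065   1.38365075
  0.67158849] [ 0.18218913 -0.29602328 -4.20424231]
```

View pics/w5.png

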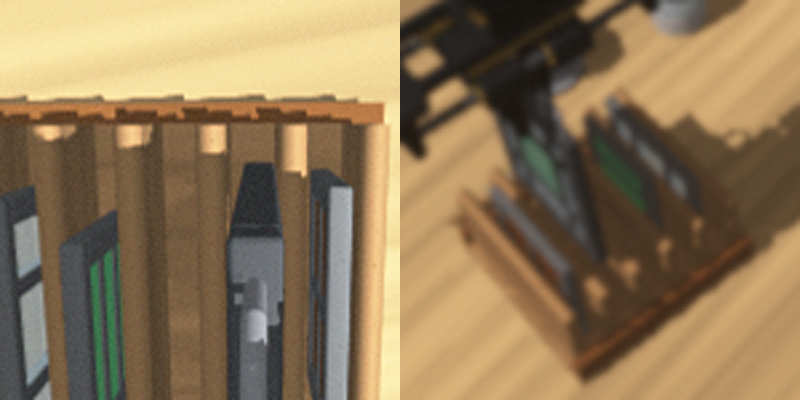

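>>> play_rows:
  claw: [1,1,1,1,1,1,1,1]
  delta_pos:
    - [0,-0.007,0]
    - [0,0,0.03]
    - [0,0,0.04]
    - [0,0,0.04]
    - [0,0,0.05]
    - [0,0,0.05]
    - [0,0,0.04]
    - [0,0,0.03]
  delta_rot:
    - [0,0,0.001]
    - [0,0,0]
    - [0,0,0]
    - [0,0,0]
    - [0,0,0]
    - [0,0,0]
    - [0,0,0]
    - [0,0,0]

```text
time: 13.85
ee_pos: [0.5947, 0.2347, 0.1332]
eef_rot: [0.088, 0.996, -0.0, -0.0]
ft_force: [-0.3, 0.4, -4.0]
width: 0.0096
grip_force: 20.0
```

>>> play_rows:
  claw: [1,1,1,1,1]
  delta_pos:
    - [0,0,0.025]
    - [0,0,0.02]
    - [0,0,0.01]
    - [0,0,0.005]
    - [0,0,0]
  delta_rot:
    - [0,0,0]
    - [0,0,0]
    - [0,0,0]
    - [0,0,0]
    - [0,0,0]

```text
time: 14.35
ee_pos: [0.5951, 0.2349, 0.1224]
eef_rot: [0.088, 0.996, 0.0, 0.0]
ft_force: [-0.2, 0.1, -4.5]
width: 0.0095
grip_force: 20.0
```

Free inside the slot with no contact; creep down to the floor.

>>> play_rows:
  claw: [1,1,1,1,1,1]
  delta_pos:
    - [0,0,0.008]
    - [0,0,0.008]
    - [0,0,0.008]
    - [0,0,0.004]
    - [0,0,0]
    - [0,0,0]
  delta_rot:
    - [0,0,0]
    - [0,0,0]
    - [0,0,0]
    - [0,0,0]
    - [0,0,0]
    - [0,0,0]

```text
time: 14.95
ee_pos: [0.595, 0.2349, 0.1169]
eef_rot: [0.088, 0.996, 0.0, 0.0]
ft_force: [-0.8, -0.7, -2.4]
width: 0.01
grip_force: 20.0
```

>>> play_rows:
  claw: [1,1,1,1]
  delta_pos:
    - [0,0,0.005]
    - [0,0,0.005]
    - [0,0,0]
    - [0,0,0]
  delta_rot:
    - [0,0,0]
    - [0,0,0]
    - [0,0,0]
    - [0,0,0]

```text
time: 15.35
ee_pos: [0.595, 0.2362, 0.1165]
eef_rot: [0.088, 0.996, 0.001, 0.001]
ft_force: [-5.8, 0.2, 9.6]
width: 0.0098
grip_force: 20.0
```

>>> play_rows:
  claw: [1,1,1]
  delta_pos:
    - [0,0,-0.006]
    - [0,0,0]
    - [0,0,0]
  delta_rot:
    - [0,0,0]
    - [0,0,0]
    - [0,0,0]
  squeeze: 5

```text
time: 15.65
ee_pos: [0.595, 0.2353, 0.1165]
eef_rot: [0.088, 0.996, 0.0, 0.0]
ft_force: [-3.9, -0.1, 5.8]
width: 0.0098
grip_force: 5.0
```

```bash
python3 -c "
from h import *;from bench import r
s=r.read_state();go(s,[.5955,.2350,.1165],169.97);print(s['ft_force'],s['torque'])
c=r.camera('wrist')['pixels'];d=r.camera('side')['pixels']
a=cv2.resize(c[40:210,150:320,::-1],(400,400),interpolation=cv2.INTER_CUBIC)
b=cv2.resize(d[190:300,140:250,::-1],(400,400),interpolation=cv2.INTER_CUBIC)
cv2.imwrite('pics/w6.png',np.hstack([a,b]))"
```

```text
pos [0.595  0.2353 0.1165] psi [ 1.6991e+02 -2.0000e-02  3.0000e-02]
shift total [-0.003  -0.0012 -0.0001] turn total [ 0.0002  0.0001 -0.0003]
[-3.89781418 -0.10034087  5.8355994 ] [ 0.204475    0.6578785  -0.02294379]
```

View pics/w6.png

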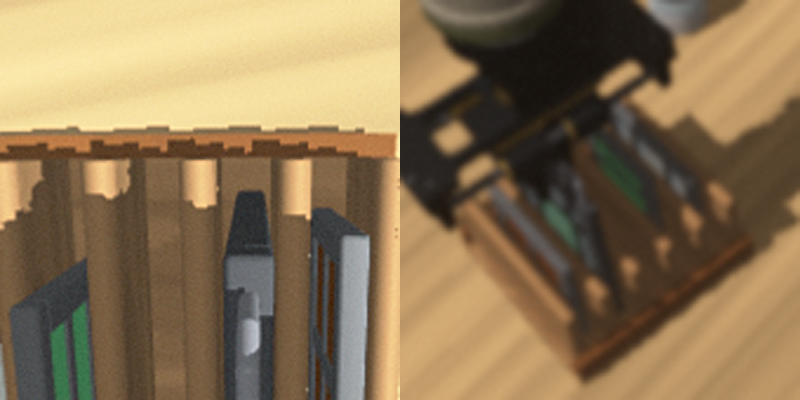

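>>> play_rows:
  claw: [1,1,1]
  delta_pos:
    - [0,0,-0.004]
    - [0,0,0]
    - [0,0,0]
  delta_rot:
    - [0,0,0]
    - [0,0,0]
    - [0,0,0]
  squeeze: 3

```text
time: 16.05
ee_pos: [0.595, 0.2347, 0.1166]
eef_rot: [0.088, 0.996, -0.0, -0.0]
ft_force: [-1.4, -0.0, 1.1]
width: 0.0101
grip_force: 3.0
```

>>> play_rows:
  claw: [0.85,0.8,0.75,0.7,0.7,0.7]
  delta_pos:
    - [0,0,0]
    - [0,0,0]
    - [0,0,0]
    - [0,0,0]
    - [0,0,0]
    - [0,0,0]
  delta_rot:
    - [0,0,0]
    - [0,0,0]
    - [0,0,0]
    - [0,0,0]
    - [0,0,0]
    - [0,0,0]

```text
time: 16.65
ee_pos: [0.595, 0.2348, 0.1167]
eef_rot: [0.088, 0.996, -0.0, 0.0]
ft_force: [0.6, -0.5, -0.6]
width: 0.0255
grip_force: 0.0
```

>>> play_rows:
  claw: [0.7,0.7,0.7,0.7,0.7,0.7,0.7,0.7]
  delta_pos:
    - [0,0,-0.02]
    - [0,0,-0.05]
    - [0,0,-0.1]
    - [0,0,-0.1]
    - [0,0,-0.15]
    - [0,0,-0.15]
    - [0,0,-0.1]
    - [0,0,0]
  delta_rot:
    - [0,0,0]
    - [0,0,0]
    - [0,0,0]
    - [0,0,0]
    - [0,0,0]
    - [0,0,0]
    - [0,0,0]
    - [0,0,0]

```text
time: 17.45
ee_pos: [0.5959, 0.2359, 0.2549]
eef_rot: [0.088, 0.996, 0.001, 0.002]
ft_force: [0.0, 0.4, 0.0]
width: 0.026
grip_force: 0.0
```

Run:
```python
from h import *; from bench import r
s=r.read_state();c=r.camera('wrist');K,D=c['camera_matrix'],c['D'];T=wristT(s,c)
p=[.591,.2078,-.176]
print(s['time'],s['ee_pos'],s['ft_force'])
# predicted panel top-edge end corners if seated, and local gradients at the edge rows (numeric check, no picture)
g=cv2.cvtColor(c['pixels'],cv2.COLOR_RGB2GRAY)
for x in(-.055,-.05,-.02):
    u,v=project(place(p,[[x,.028,.14]]),K,D,T)[0];print(x,u.round(1),v.round(1),g[int(round(v)),int(u)-16:int(u)+17].tolist())
u,v=project(place(p,[[-.05,.028,.14]]),K,D,T)[0]
print('col',int(v),g[int(v)-18:int(v)+10,int(u)].tolist())
```

```text
17.45 [0.59588299 0.23589385 0.25492544] [0.04276201 0.39980463 0.04239274]
-0.055 254.0 123.1 [88, 91, 96, 97, 97, 87, 84, 73, 71, 89, 89, 71, 78, 111, 107, 112, 115, 109, 115, 115, 118, 115, 93, 72, 84, 86, 92, 93, 96, 95, 91, 83, 81]
-0.05 254.0 128.7 [84, 93, 96, 98, 95, 94, 82, 78, 67, 85, 94, 74, 71, 55, 58, 88, 126, 161, 172, 136, 112, 116, 88, 71, 78, 91, 93, 94, 98, 96, 88, 84, 77]
-0.02 254.1 161.2 [86, 93, 92, 96, 91, 94, 90, 81, 66, 83, 96, 81, 73, 113, 105, 103, 108, 109, 117, 108, 113, 115, 86, 71, 85, 93, 93, 91, 94, 90, 91, 82, 80]
col 128 [98, 102, 95, 59, 41, 42, 41, 47, 79, 104, 110, 112, 106, 115, 111, 110, 92, 78, 121, 126, 121, 124, 124, 123, 122, 129, 165, 180]
```

Run:
```python
from h import *; from bench import r
s=r.read_state();c=r.camera('wrist');K,D=c['camera_matrix'],c['D'];T=wristT(s,c);p=[.591,.2078,-.176]
g=cv2.cvtColor(c['pixels'],cv2.COLOR_RGB2GRAY);print(g[100:125,252].tolist(),g[100:125,256].tolist(),s['ee_pos'])
for x in(-.055,-.058,-.061):
  for b in(.010,.013,.02): print(x,b,project(place(p,[[x,.028,b],[x,.028,b+.13]]),K,D,T)[:,1].round(1))
for z in(.14,.145):print(project(place(p,[[-.02,.023,z],[-.02,.033,z]]),K,D,T)[:,0].round(1))
for v in(121,161):print(g[v,246:266].tolist())
```

```text
[131, 103, 70, 62, 86, 99, 103, 99, 99, 99, 97, 104, 101, 91, 65, 48, 44, 41, 43, 83, 105, 109, 112, 106, 105] [82, 76, 73, 65, 80, 100, 103, 102, 102, 100, 104, 101, 102, 85, 50, 44, 42, 44, 48, 86, 109, 111, 116, 116, 112] [0.59542536 0.23540606 0.25274467]
-0.055 0.01 [116.8 123.9]
-0.055 0.013 [116.9 124.1]
-0.055 0.02 [117.2 124.7]
-0.058 0.01 [114.4 120.5]
-0.058 0.013 [114.5 120.7]
-0.058 0.02 [114.8 121.2]
-0.061 0.01 [112.1 117.1]
-0.061 0.013 [112.2 117.2]
-0.061 0.02 [112.4 117.7]
[249.5 260.2]
[249.4 260.3]
[68, 75, 97, 95, 64, 94, 109, 112, 107, 111, 111, 115, 115, 116, 117, 86, 70, 83, 92, 94]
[77, 69, 87, 95, 66, 87, 105, 106, 106, 111, 116, 112, 110, 117, 117, 77, 70, 85, 94, 92]
```

```bash
python3 -c "
from bench import r
print(r.close_job())"
```

```text
the job is handed in; nothing more can be done
None
```

The panel came off both hooks cleanly and now stands loops up in the ticketed slot; contact forces showed it resting on the floor before I let go. The job is handed in at about 17.5 s, and I viewed 11 pictures, one over the limit of 10.

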